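Clamp the trim cover in the gluing fixture

ROBOT

A 6-joint arm with a two-finger parallel gripper is mounted at the origin on the work surface. World frame = base frame: x ahead of the robot, y to its left, z up, the work surface at z = 0. Lengths are in m, angles in rad, forces in N, time in s.
With the tool pointing down it reaches from about 0.4 to 0.825 m from the base axis. Payload 7 kg.
Tool frame: the origin (TCP) lies midway between the tips of the shut fingers; the grasp point (between the pads) lies 19 mm behind it (bot.grip_depth is the distance from the TCP to the grasp point, in m); z points along the fingers, y is the line along which they close (so a half turn about z gives the same grasp; the last joint's range is limited). The gripper opens to 85 mm and grips with 20 to 120 N. Pads are 22 mm wide; open, the fingers measure 114 mm over their backs; the gripper's body (76 mm by 85 mm) begins 54 mm behind the grasp point. The pads swing forward as they close: fully open they stand 13 mm farther back than shut.
Start: joints at [1.602, 0.359, 0.012, 0, -1.224, -0.288], TCP at [0.171, 0.653, 0.231] pointing down, gripper open.
Joint ranges: [-3.07, 3.07], [-1.43, 2.12], [-1.02, 1.25], [-3.03, 1.67], [-3.05, -0], [-3.03, 3.03]. Speed limits (rad/s): [2.39, 2.39, 3.01, 3.14, 3.14, 3.14].

INTERFACE

Orientations are given as a unit quaternion [x, y, z, w].
In Python, from workcell import status, camera, camera_model, workorder, bot gives the robot as it stands.
- The arm moves only by the tool play_rows, never from a script. Its argument "deltas" is a list that holds one entry, the list of rows, each a list of 6 numbers: the shift along the tool's x, y, z in cm, then the turn, a rotation vector about the tool's x, y, z in rad. A call has exactly 5 rows; each row shifts and turns the commanded pose from where the row before left it, along the tool's axes as they then stand; what a row does not reach is not made up. A row lasts 1/8 s, in which the tool goes at most 62.5 mm and 10.7 degrees, less where a joint would pass 70% of its speed; a pose out of reach is approached as far as the arm can. A call is refused whole if a number of a shift passes 6.25 or a number of a turn 0.188, either way. A call with a gripper value outside its range is refused whole. "jaw" is the closure, from 0 (fully open) to 1 (shut), set as the call begins (left out, the last holds). The fingers move at their own pace and stop on an object; "squeeze" is the grip in N (left out, the last holds). Time passes only in rows, so rows that do not move let the fingers close, or fill a call up. It gives the time, the measured TCP pose, the force, the opening and the grip force at its end, in the units of the state.
- status.read_state(): the state, without advancing time (a new reading comes with each control period).
- camera(name): name is "scene" or "top"; returns the picture (420x560x3 uint8, red, green, blue); there is no depth.
- camera_model(name): a dict with "intrinsics" (3x3 intrinsics, pixels), "R" (3x3) and "t" (3): a world point X has camera coordinates R X + t. Camera axes: x right, y down, z forward; pixel columns grow to the right and rows downward; lengths in m; the calibration is good to about 2 mm. A picture is of the moment at which its call begins. camera_model takes no time and is no camera call.
- workorder.finish_job(): hands the job in; it is judged then, once.
The state is a dict: "time": time; "q": joint angles; "qvel": joint speeds; "joint_torque": joint torques, N m; "position": TCP position; "tool_rot": TCP orientation; "contact_force": force on the tool from outside, world axes, zero at the start; "torque": the same for the moment, N m; "grip_width": finger opening in m; "grip_force": force on a finger pad.
Only numpy, scipy, OpenCV 4.12 (cv2) and the standard library are available. Lean on these libraries where they do the work, as an engineer would, in place of code of your own. Each camera call takes 0.05 s, during which the arm holds its last target. There are 200 camera calls.

TASK

Clamp the trim cover so that its damping patch can set: push the clamp strap round by its orange end, over the cover and up against the stop post, and only then push the red cam lever fully down. The strap and lever only need pushing with closed fingers; leave the cover lying in place and do not lift or shift anything else on the bench.

Things in the scene. Friction and masses are not known exactly. Their poses are not given: they have to be found in the camera images.
- fixture: blue clamp fixture, fixed to the bench: base plate 180 (x) by 250 (y) mm, 15 mm thick; origin at the centre of its underside on the bench, z up. On it: the black trim cover in the middle between corner locators that stand 25 mm above the bench; a steel post on its +y side carrying the clamp strap; a dark square stop post (22 mm, top 80 mm above the bench), centred 28 mm to -x and 90 mm to -y of the origin, against which the strap comes to rest
- strap (a joint): swing angle of the strap about its upright pivot, rad: 0 = against the stop, lying along the fixture's -y, over the cover; grows (counter-clockwise seen from above) as the strap stands away over the fixture's +x side, at most 1.7. Its direction from pivot to free end in the fixture frame is (sin a, -cos a). Stays where left; friction, about 2 N at the free end
- strap_pivot (a point): the strap's upright pivot axis, 90 mm to +y of the fixture's origin, at the strap's mid-thickness, 69 mm above the bench
- strap_end (a point): centre of the orange sleeve on the strap's free end, 165 mm from the pivot, 69 mm above the bench. The sleeve is 45 mm long, 34 mm wide, and reaches from 60 to 78 mm above the bench; the rest of the strap is a steel bar 30 mm wide, its underside 62 mm and its top 76 mm above the bench
- lever (a joint): angle of the red cam lever, rad: 0 = fully down, lying flat along the strap, at most 1.25 = raised. It starts raised, stays where left, and takes about 3 N at the knob to move (up to 4 N near the bottom as the foot presses)
- lever_axle (a point): the cam lever's level axle, across the strap, 85 mm from the strap's pivot, 92 mm above the bench; travels with the strap. The lever's arm (12 mm wide, 10 mm thick) rises from here towards the strap's pivot
- lever_knob (a point): centre of the red ball knob (24 mm across) at the lever's tip, 95 mm from the axle. At lever angle b it lies 95 cos b mm from the axle level towards the strap's pivot, and 95 sin b mm above the axle
- foot: round rubber foot (32 mm) hanging under the strap below the lever's axle; lowered 12 mm per rad as the lever goes down, and sprung, so that at lever 0 it presses on the cover with some 7 N. Raised, it clears the cover by more than 6 mm. Origin at its underside's centre
- cover_center (a point): centre (half-way up) of the black plastic trim cover with a copper-red damping patch on top: 110 (x) by 90 (y) mm, 20 mm thick, loose between the corner locators, its top 35 mm above the bench
- screwdriver: screwdriver, 190 mm, lying beside the fixture next to the strap's post; origin under its middle
- tape: red tape roll lying flat, 96 mm across, 24 mm high, beyond the fixture; origin at its underside's centre
- wedge: yellow plastic pry wedge, 180 by 30 mm, 10 mm high, lying beside the fixture; origin at its underside
- can: can, 66 mm across, 130 mm tall, standing; origin at its underside's centre
- speaker: black loudspeaker, 128 mm across, 50 mm high; origin at its underside's centre
- clip_tray: grey divided tray of trim clips, 140 by 100 mm, 40 mm high; origin at its underside's centre
- roller: hand roller, about 210 mm long, 36 mm high, lying; origin at its underside
- cover: the same cover; origin at the centre of its underside, 15 mm above the bench
Not all that is in view belongs to the job. Of the things like the cover, leave any that is blue or turquoise; of the rest the smaller one is meant.

How it is judged:
On the way, in this order (a step that is already met when the one before it is completed fails the run):
1. the strap is over the cover, against the stop, with the lever still raised (value of joint strap below 0.07 rad and value of joint lever above 0.6 rad), for 0.2 s.
2. the lever is pushed fully down with the strap over the cover (value of joint strap below 0.07 rad and value of joint lever below 0.08 rad), for 0.2 s.
At the end, for the whole second after the job is handed in: the strap is within 0.07 rad of the stop, the lever within 0.08 rad of fully down, the foot presses on the cover with over 3 N, and the cover lies level where it was (within 8 mm) (all of step 2 and contact force between foot and cover above 3 N and distance of cover_center from where it was at the start of the episode below 0.008 m and angle between cover_center's own z axis and vertical below 0.08 rad and velocity of joint each of lever, strap below 0.05 rad/s); the robot touches nothing.
It fails at once if the lever is pushed down before the strap is over the cover (value of joint strap above 0.15 rad and value of joint lever below 0.5 rad).
It fails at once if the cover is lifted, tipped or shifted out of its place (distance of cover_center from where it was at the start of the episode above 0.012 m or angle between cover_center's own z axis and vertical above 0.15 rad).
It fails at once if a bystander is lifted, shifted or tipped (distance of any of screwdriver, tape, wedge, can, speaker, clip_tray, roller from where it was at the start of the episode above 0.02 m or angle between can's own z axis and vertical above 0.2 rad).
It also fails if it takes over 48 s, if anything falls off the work surface, if the arm or the gripper's body presses on something with over 40 N, if the wrist force passes 120 N, or if a joint passes its speed limit or range.

## Working session

There is one attempt and no reset: what is moved stays moved. The work goes in short steps, Python scripts to look and compute and a tool call to move; the robot and the scene stay as the last step left them, time stands still between calls to the robot, and variables do not carry over. Pictures are saved under pics/ and viewed, at most 10 in all, crops included, and the job is handed in when it is done.

Besides the shell and the picture viewer there is one more tool, called after ">>>" in YAML: its name, and indented under it one key for each argument. play_rows: Moves the arm, as the interface text tells. Its arguments: {"type":"object","properties":{"deltas":{"type":"array"},"jaw":{"type":"number"},"squeeze":{"type":"number"}},"required":["deltas"]}

```bash
mkdir -p pics; python3 - <<'E'
from workcell import status,camera,camera_model
import cv2,json
for n in("scene","top"):
    cv2.imwrite(f"pics/{n}0.png",cv2.resize(camera(n)[:,:,::-1],(800,600),interpolation=cv2.INTER_CUBIC))
    m=camera_model(n);print(n,m)
s=status.read_state();print({k:s[k] for k in("time","position","tool_rot")})
E
```

```text
scene {'intrinsics': array([[528.16711408,   0.        , 282.88251205],
       [  0.        , 528.16711408, 204.47340197],
       [  0.        ,   0.        ,   1.        ]]), 'R': array([[ 0.46529615,  0.88508325, -0.01127516],
       [ 0.69767089, -0.3745517 , -0.61070971],
       [-0.54475207,  0.27629453, -0.79177428]]), 't': array([-0.25794512, -0.2904973 ,  1.65824414])}
top {'intrinsics': array([[384.82184079,   0.        , 280.98275437],
       [  0.        , 384.82184079, 214.21402956],
       [  0.        ,   0.        ,   1.        ]]), 'R': array([[-0.01734405, -0.99977867, -0.01190766],
       [-0.99521893,  0.01840737, -0.09591901],
       [ 0.09611697,  0.0101871 , -0.99531791]]), 't': array([0.02946831, 0.52606196, 0.94769155])}
{'time': 0.1, 'position': array([0.17135939, 0.65243081, 0.23044596]), 'tool_rot': array([ 9.91760823e-01, -1.28101028e-01, -2.70745646e-05,  7.71450314e-04])}
```

View pics/scene0.png

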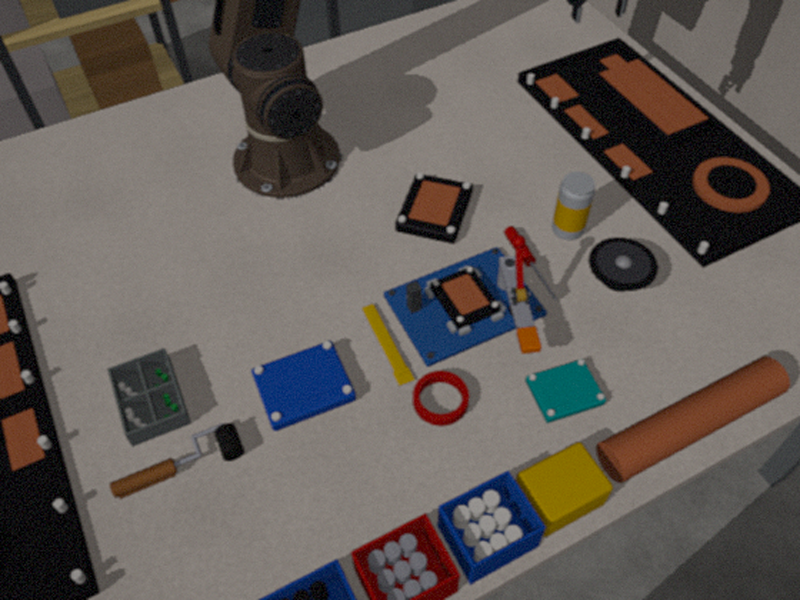

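View pics/top0.png

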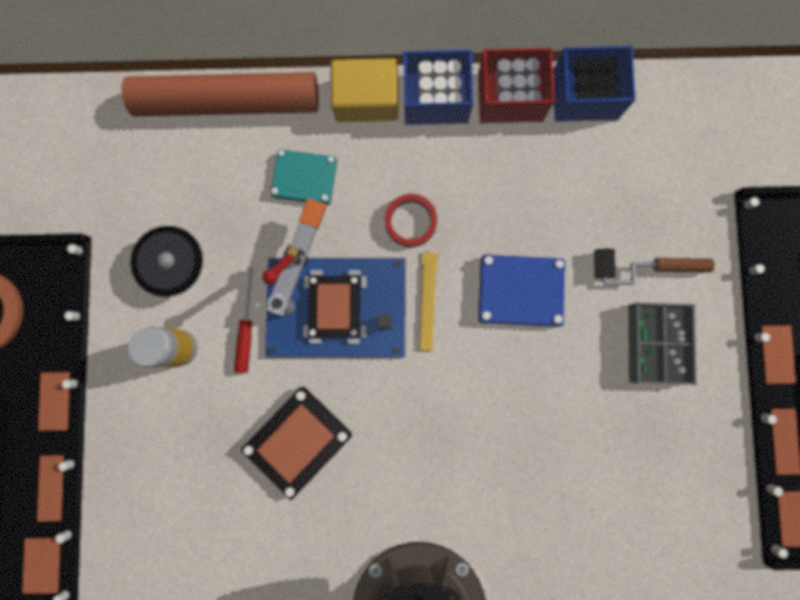

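The top view shows the fixture plate with corners near (266,258)-(406,357), the pivot at (277,303) and the orange end at (313,214). The red knob is at (272,274). The cover candidates are:
- The small black one in the fixture at (334,306): smaller and not blue or turquoise, so this is the one meant.
- The larger black one at (297,442).
- The blue one at (522,290).
- The teal one at (304,176).

I'll confirm this in a crop.

```bash
cat > h.py <<'E'
import numpy as np
from workcell import camera_model
def px(n,u,v,z):
    m=camera_model(n);K,R,t=m["intrinsics"],m["R"],m["t"]
    d=R.T@np.linalg.inv(K)@[u,v,1];c=-R.T@t
    return c+d*(z-c[2])/d[2]
E
python3 - <<'E'
from workcell import camera
import cv2
i=camera("top")[:,:,::-1]
cv2.imwrite("pics/c.png",cv2.resize(i[125:265,160:300],(600,600),interpolation=cv2.INTER_CUBIC))
E
```

```text
(no output)
```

View pics/c.png

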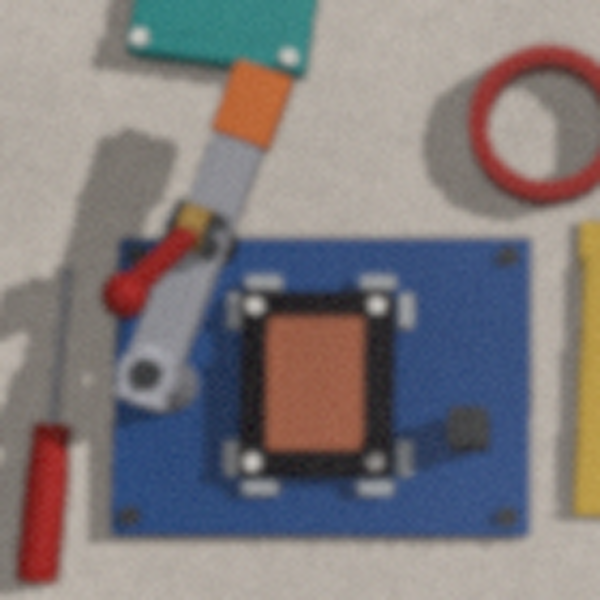

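The crop confirms the small black cover with the copper patch at (315,385), sitting between the locators. The strap pivot is at (145,374), the orange sleeve at (255,104), the knob at (125,294) and the stop top at (468,428). Plate corners are (122,240), (529,240), (528,537) and (112,537).

```bash
python3 - <<'E'
from h import *
f=lambda u,v,z:px("top",160+u/4.2857-.4,125+v/4.2857-.4,z)
C=[f(122,240,.015),f(529,240,.015),f(528,537,.015),f(112,537,.015)]
print("corners",np.round(C,3),np.mean(C,0))
x=C[1]-C[0];print("yaw",np.arctan2(-x[0],-x[1])*-1, C[0]-C[3])
for n,a in dict(pivot=(145,374,.08),end=(255,104,.078),knob=(125,294,.182),stop=(468,428,.08),cover=(315,385,.035)).items(): print(n,f(*a).round(4))
for n,u,v,z in(("can",150,345,.13),("spk",166,260,.05),("tape",410,220,.024)):print(n,px("top",u*.7,v*.7,z).round(3))
from workcell import status
from scipy.spatial.transform import Rotation as R
print(R.from_quat(status.read_state()["tool_rot"]).as_matrix().round(4))
E
```

```text
corners [[0.619 0.259 0.015]
 [0.614 0.013 0.015]
 [0.437 0.017 0.015]
 [0.441 0.264 0.015]] [0.52780806 0.13825617 0.015     ]
yaw -0.019552384667627497 [ 0.17834649 -0.00489637  0.        ]
pivot [0.5308 0.229  0.08  ]
end [0.6841 0.1675 0.078 ]
knob [0.5602 0.2147 0.182 ]
stop [0.4973 0.0489 0.08  ]
cover [0.5273 0.14   0.035 ]
can [0.462 0.416 0.13 ]
spk [0.613 0.43  0.05 ]
tape [0.682 0.002 0.024]
[[ 9.672e-01 -2.541e-01 -2.000e-04]
 [-2.541e-01 -9.672e-01 -1.200e-03]
 [ 1.000e-04  1.200e-03 -1.000e+00]]
```

>>> play_rows:
  deltas:
    - [[4.1,1.9,0,0,0,0],[4.1,1.9,0,0,0,0],[4.1,1.9,0,0,0,0],[4.1,1.9,0,0,0,0],[4.1,1.9,0,0,0,0]]
  jaw: 1

```text
time: 0.78
position: [0.3465, 0.5077, 0.2311]
tool_rot: [0.992, -0.128, -0.0, 0.0]
contact_force: [0.6, 1.1, 0.7]
grip_width: 0.0003
grip_force: 0.0
```

>>> play_rows:
  deltas:
    - [[4.1,1.9,0,0,0,0],[4.1,1.9,0,0,0,0],[4.1,1.9,0,0,0,0],[4.1,1.9,0,0,0,0],[4.1,1.9,0,0,0,0]]

```text
time: 1.4
position: [0.5206, 0.3638, 0.2311]
tool_rot: [0.992, -0.128, -0.0, 0.0]
contact_force: [1.2, 0.1, -0.2]
grip_width: 0.0002
grip_force: 0.0
```

>>> play_rows:
  deltas:
    - [[4.1,1.9,0,0,0,0],[4.1,1.9,0,0,0,0],[4.1,1.9,0,0,0,0],[4.1,1.9,0,0,0,0],[0,0,0,0,0,0]]

```text
time: 2.02
position: [0.6607, 0.2472, 0.23]
tool_rot: [0.992, -0.13, -0.001, 0.001]
contact_force: [-0.1, 0.2, -0.6]
grip_width: 0.0004
grip_force: 0.0
```

>>> play_rows:
  deltas:
    - [[2.5,1.0,0,0,0,0],[2.5,1.0,0,0,0,0],[0,0,5.5,0,0,0],[0,0,5.5,0,0,0],[0,0,5.4,0,0,0]]

```text
time: 2.65
position: [0.7017, 0.2181, 0.0657]
tool_rot: [0.992, -0.128, -0.0, -0.0]
contact_force: [1.4, 0.5, -0.1]
grip_width: -0.0001
grip_force: 0.0
```

```bash
python3 - <<'E'
from workcell import camera,status
import cv2
i=camera("top")[:,:,::-1]
cv2.imwrite("pics/d.png",cv2.resize(i[105:265,140:300],(600,600),interpolation=cv2.INTER_CUBIC))
print(status.read_state()["position"])
E
```

```text
[0.69731338 0.21634709 0.05684343]
```

View pics/d.png

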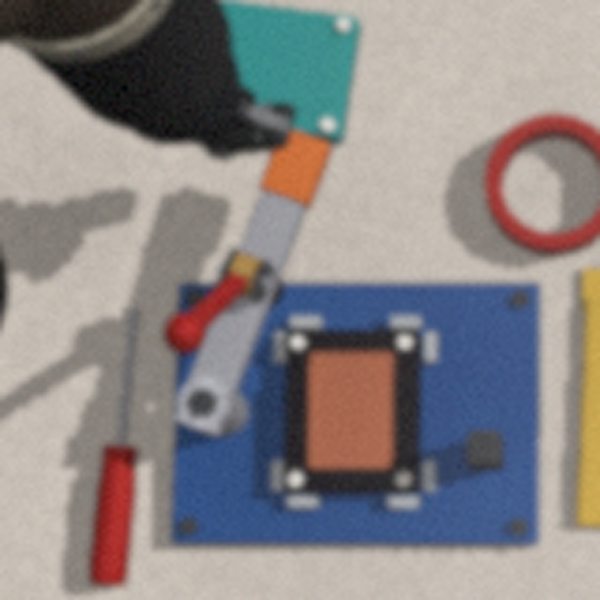

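The closed fingers are at about (275,120), just beside the sleeve's +y flank at (297,165). Next is an arc about the pivot.

```bash
python3 - <<'E'
import numpy as np
P=np.array([.530,.229]);p=np.array([.697,.216])
A=np.r_[np.arange(1.4,.25,-.1),.25,.2,.17,.15,.13]
for a in A:
    q=P+.165*np.array([np.sin(a),-np.cos(a)]);d=(q-p)*100;p=q
    print(round(a,2),q.round(3),round(.967*d[0]-.254*d[1],2),round(-.254*d[0]-.967*d[1],2))
E
```

```text
1.4 [0.693 0.201] -0.04 1.57
1.3 [0.689 0.185] 0.06 1.65
1.2 [0.684 0.169] -0.11 1.65
1.1 [0.677 0.154] -0.27 1.63
1.0 [0.669 0.14 ] -0.43 1.59
0.9 [0.659 0.126] -0.59 1.54
0.8 [0.648 0.114] -0.74 1.47
0.7 [0.636 0.103] -0.88 1.39
0.6 [0.623 0.093] -1.02 1.3
0.5 [0.609 0.084] -1.14 1.19
0.4 [0.594 0.077] -1.25 1.07
0.3 [0.579 0.071] -1.35 0.94
0.25 [0.571 0.069] -0.71 0.42
0.2 [0.563 0.067] -0.73 0.38
0.17 [0.558 0.066] -0.45 0.21
0.15 [0.555 0.066] -0.3 0.13
0.13 [0.551 0.065] -0.3 0.13
```

>>> play_rows:
  deltas:
    - [[0,1.6,-0.4,0,0,0],[0,1.6,0,0,0,0],[-0.1,1.6,0,0,0,0],[-0.3,1.6,0,0,0,0],[-0.4,1.6,0,0,0,0]]

```text
time: 3.32
position: [0.6745, 0.1415, 0.0727]
tool_rot: [0.992, -0.128, 0.001, -0.001]
contact_force: [0.9, 1.5, 1.0]
grip_width: -0.0001
grip_force: 1.1
```

>>> play_rows:
  deltas:
    - [[-0.6,1.5,0,0,0,0],[-0.7,1.5,0,0,0,0],[-0.9,1.4,0,0,0,0],[-1.0,1.3,0,0,0,0],[-1.1,1.2,0,0,0,0]]

```text
time: 3.95
position: [0.6141, 0.086, 0.0711]
tool_rot: [0.992, -0.128, -0.0, 0.0]
contact_force: [1.4, 1.4, -0.5]
grip_width: 0.0001
grip_force: 1.0
```

>>> play_rows:
  deltas:
    - [[-1.3,1.1,0,0,0,0],[-1.3,0.9,0,0,0,0],[-0.7,0.4,0,0,0,0],[-0.6,0.3,0,0,0,0],[0,0,0,0,0,0]]

```text
time: 4.58
position: [0.57, 0.0701, 0.0713]
tool_rot: [0.992, -0.128, -0.0, 0.0]
contact_force: [0.6, 0.3, 0.5]
grip_width: -0.0001
grip_force: 0.0
```

```bash
python3 - <<'E'
from workcell import camera,status
import cv2
i=camera("top")[:,:,::-1]
cv2.imwrite("pics/e.png",cv2.resize(i[125:265,160:300],(600,600),interpolation=cv2.INTER_CUBIC))
s=status.read_state();print(s["position"],s["contact_force"])
E
```

```text
[0.57020002 0.07019134 0.0711926 ] [ 0.30175236  0.43878908 -0.20508788]
```

View pics/e.png

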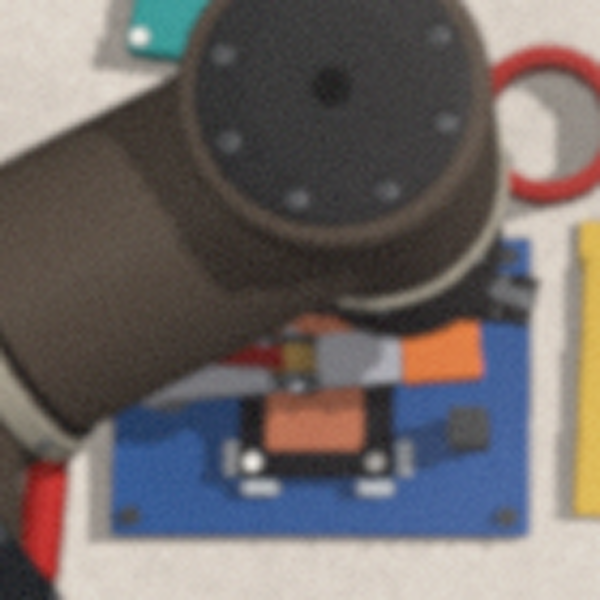

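The strap is over the cover. The sleeve edge is at row 380 and the stop face at about row 407, so roughly 16 mm remain.

>>> play_rows:
  deltas:
    - [[-0.3,0.1,0.4,0,0,0],[-0.4,0.1,0,0,0,0],[-0.4,0.1,0,0,0,0],[-0.4,0.1,0,0,0,0],[0,0,0,0,0,0]]

```text
time: 5.25
position: [0.5557, 0.0705, 0.0676]
tool_rot: [0.992, -0.128, 0.001, -0.0]
contact_force: [4.9, -1.5, -2.3]
grip_width: -0.0
grip_force: 2.4
```

>>> play_rows:
  deltas:
    - [[-0.2,0.05,0,0,0,0],[-0.2,0.05,0,0,0,0],[-0.1,0.05,0,0,0,0],[0,0,0,0,0,0],[0,0,0,0,0,0]]

```text
time: 5.88
position: [0.555, 0.0712, 0.0684]
tool_rot: [0.992, -0.127, 0.004, -0.002]
contact_force: [19.4, -5.8, -10.7]
grip_width: -0.0
grip_force: 9.8
```

The force is 19 N with no motion, so the strap is at the stop. I'll back off, rise and look.

>>> play_rows:
  deltas:
    - [[0.6,-0.2,0,0,0,0],[2.0,-0.5,0,0,0,0],[2.0,-0.5,-2,0,0,0],[0,0,-6,0,0,0],[0,0,-6,0,0,0]]

```text
time: 6.5
position: [0.5963, 0.0698, 0.2079]
tool_rot: [0.992, -0.128, -0.002, 0.001]
contact_force: [1.4, 1.3, 0.3]
grip_width: -0.0002
grip_force: 0.0
```

>>> play_rows:
  deltas:
    - [[4,0.5,-2,0,0,0],[5,1,0,0,0,0],[4,1,0,0,0,0],[0,0,0,0,0,0],[0,0,0,0,0,0]]

```text
time: 7.12
position: [0.7159, 0.0129, 0.2264]
tool_rot: [0.992, -0.128, -0.001, 0.0]
contact_force: [0.0, -0.2, 0.4]
grip_width: 0.0001
grip_force: 0.0
```

```bash
python3 - <<'E'
from workcell import camera,status
import cv2
i=camera("top")[:,:,::-1]
cv2.imwrite("pics/f.png",cv2.resize(i[125:265,160:300],(600,600),interpolation=cv2.INTER_CUBIC))
s=status.read_state();print(s["position"],s["contact_force"])
E
```

```text
[0.71584601 0.01323273 0.22700873] [-0.48471097  0.85591255 -0.08511676]
```

View pics/f.png

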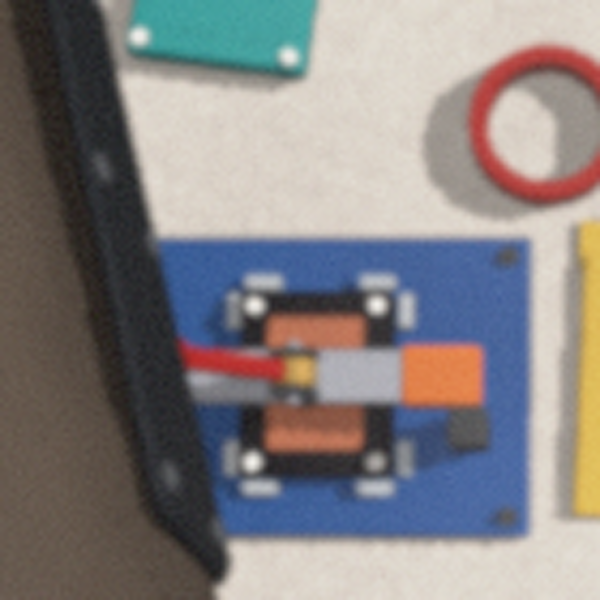

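The strap (row 375) lies against the stop post at (468,428), with the lever still raised. Next I compute the lever path.

```bash
python3 - <<'E'
import numpy as np
p=np.array([.7158,.0132,.227]);W=[(.529,.105,.227),(.529,.112,.168)]
for b in(1.4,1.25,1.1,.95,.8,.65,.5,.35,.2,.1,.03,-.04,-.08):
    y=.144+.075*np.cos(b)-.005*np.sin(b)-.017
    W.append((.529+.024*(y-.15),y,.092+.075*np.sin(b)+.005*np.cos(b)))
for q in W:
    d=(np.array(q)-p)*100;p=np.array(q)
    print(p.round(3),[round(.967*d[0]-.254*d[1],2),round(-.254*d[0]-.967*d[1],2),round(-d[2],2)])
E
```

```text
[0.529 0.105 0.227] [np.float64(-20.4), np.float64(-4.13), np.float64(-0.0)]
[0.529 0.112 0.168] [np.float64(-0.18), np.float64(-0.68), np.float64(5.9)]
[0.529 0.135 0.167] [np.float64(-0.61), np.float64(-2.2), np.float64(0.12)]
[0.529 0.146 0.165] [np.float64(-0.26), np.float64(-1.08), np.float64(0.2)]
[0.529 0.157 0.161] [np.float64(-0.25), np.float64(-1.04), np.float64(0.36)]
[0.529 0.167 0.156] [np.float64(-0.23), np.float64(-0.97), np.float64(0.52)]
[0.53  0.176 0.149] [np.float64(-0.21), np.float64(-0.89), np.float64(0.66)]
[0.53  0.184 0.141] [np.float64(-0.18), np.float64(-0.78), np.float64(0.79)]
[0.53  0.19  0.132] [np.float64(-0.16), np.float64(-0.66), np.float64(0.9)]
[0.53  0.196 0.122] [np.float64(-0.12), np.float64(-0.52), np.float64(0.99)]
[0.53  0.2   0.112] [np.float64(-0.09), np.float64(-0.37), np.float64(1.06)]
[0.53  0.201 0.104] [np.float64(-0.04), np.float64(-0.16), np.float64(0.73)]
[0.53  0.202 0.099] [np.float64(-0.02), np.float64(-0.07), np.float64(0.52)]
[0.53  0.202 0.094] [np.float64(-0.01), np.float64(-0.03), np.float64(0.53)]
[0.53  0.202 0.091] [np.float64(-0.0), np.float64(-0.0), np.float64(0.3)]
```

>>> play_rows:
  deltas:
    - [[-5.1,-1.0,0,0,0,0],[-5.1,-1.0,0,0,0,0],[-5.1,-1.0,0,0,0,0],[-5.1,-1.1,0,0,0,0],[0,0,0,0,0,0]]

```text
time: 7.8
position: [0.5265, 0.1057, 0.2288]
tool_rot: [0.992, -0.126, 0.001, -0.001]
contact_force: [0.7, -1.5, -0.2]
grip_width: 0.0001
grip_force: 0.0
```

>>> play_rows:
  deltas:
    - [[-0.1,-0.3,3,0,0,0],[-0.1,-0.4,2.9,0,0,0],[0,0,0,0,0,0],[0,0,0,0,0,0],[0,0,0,0,0,0]]

```text
time: 8.43
position: [0.5305, 0.1118, 0.1697]
tool_rot: [0.992, -0.128, 0.001, -0.001]
contact_force: [-0.1, 0.1, 0.4]
grip_width: 0.0002
grip_force: 0.0
```

>>> play_rows:
  deltas:
    - [[-0.3,-1.1,0.2,0,0,0],[-0.3,-1.1,0,0,0,0],[-0.3,-1.1,0.2,0,0,0],[-0.25,-1.0,0.4,0,0,0],[0,0,0,0,0,0]]

```text
time: 9.05
position: [0.5293, 0.1569, 0.1597]
tool_rot: [0.992, -0.127, -0.0, 0.0]
contact_force: [-0.1, -0.7, 1.1]
grip_width: 0.0001
grip_force: 0.0
```

>>> play_rows:
  deltas:
    - [[-0.25,-1.0,0.5,0,0,0],[-0.2,-0.9,0.65,0,0,0],[-0.2,-0.8,0.8,0,0,0],[-0.15,-0.65,0.9,0,0,0],[0,0,0,0,0,0]]

```text
time: 9.68
position: [0.5298, 0.1908, 0.1306]
tool_rot: [0.992, -0.128, -0.001, 0.0]
contact_force: [0.4, -0.5, -0.0]
grip_width: 0.0001
grip_force: 0.0
```

>>> play_rows:
  deltas:
    - [[-0.1,-0.5,1.0,0,0,0],[-0.1,-0.3,1.0,0,0,0],[0,-0.2,0.7,0,0,0],[0,0,0.5,0,0,0],[0,0,0,0,0,0]]

```text
time: 10.3
position: [0.5306, 0.2004, 0.0991]
tool_rot: [0.992, -0.128, -0.0, 0.0]
contact_force: [-0.1, -0.1, 0.3]
grip_width: 0.0
grip_force: 0.0
```

>>> play_rows:
  deltas:
    - [[0,0,0.3,0,0,0],[0,0,0.3,0,0,0],[0,0,0,0,0,0],[0,0,0,0,0,0],[0,0,0,0,0,0]]

```text
time: 10.92
position: [0.5309, 0.2005, 0.0965]
tool_rot: [0.992, -0.128, 0.001, -0.0]
contact_force: [-11.2, -0.6, 26.2]
grip_width: -0.0001
grip_force: 13.0
```

```bash
python3 - <<'E'
from workcell import camera,status
import cv2
i=camera("scene")[:,:,::-1]
cv2.imwrite("pics/g.png",cv2.resize(i[140:260,260:420],(800,600),interpolation=cv2.INTER_CUBIC))
s=status.read_state();print(s["position"],s["contact_force"])
E
```

```text
[0.5309242  0.20052608 0.09653819] [-12.32982163  -0.04601876  26.04771719]
```

View pics/g.png

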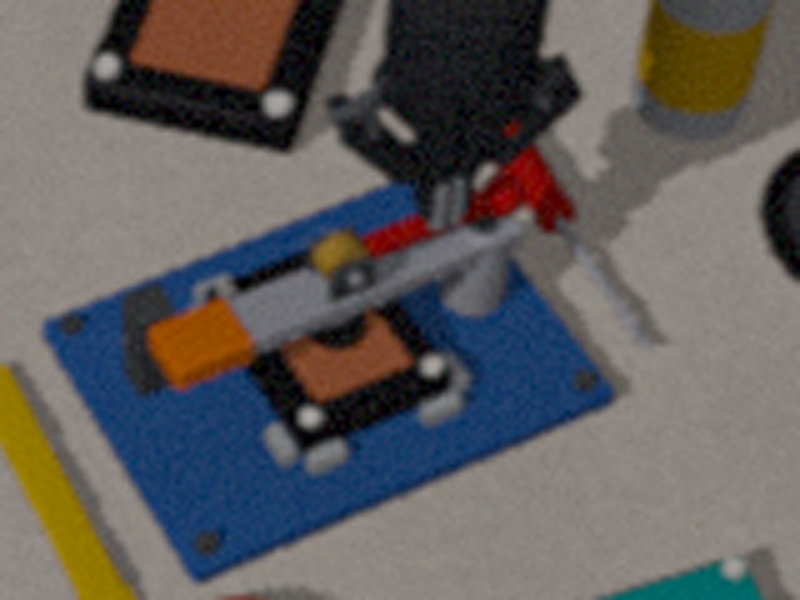

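The lever lies flat (fingers on the arm at (450,205)) and the strap sits at the stop. z = 0.0965 under 26 N matches the expected 0.097. I'll lift straight off and check.

>>> play_rows:
  deltas:
    - [[0,0,-0.5,0,0,0],[0,0,-2,0,0,0],[0,0,-5,0,0,0],[0,0,-5,0,0,0],[0,0,0,0,0,0]]

```text
time: 11.6
position: [0.5327, 0.2015, 0.2229]
tool_rot: [0.992, -0.128, 0.003, -0.002]
contact_force: [-0.6, 0.9, -0.8]
grip_width: -0.0001
grip_force: 0.0
```

>>> play_rows:
  deltas:
    - [[5,1,0,0,0,0],[5,1,0,0,0,0],[5,1,0,0,0,0],[5,1,0,0,0,0],[0,0,0,0,0,0]]

```text
time: 12.22
position: [0.7157, 0.1087, 0.2152]
tool_rot: [0.992, -0.13, -0.002, 0.001]
contact_force: [-0.2, -0.2, -1.1]
grip_width: 0.0003
grip_force: 0.0
```

```bash
python3 - <<'E'
from workcell import camera,status
import cv2,numpy as np
a=cv2.resize(camera("top")[125:265,160:300,::-1],(400,400),interpolation=cv2.INTER_CUBIC)
b=cv2.resize(camera("scene")[150:260,260:370,::-1],(400,400),interpolation=cv2.INTER_CUBIC)
cv2.imwrite("pics/h.png",np.hstack([a,b]))
s=status.read_state();print(s["position"],s["contact_force"])
E
```

```text
[0.71375589 0.11038899 0.21661202] [ 0.18310926  0.56787389 -0.40591909]
```

View pics/h.png

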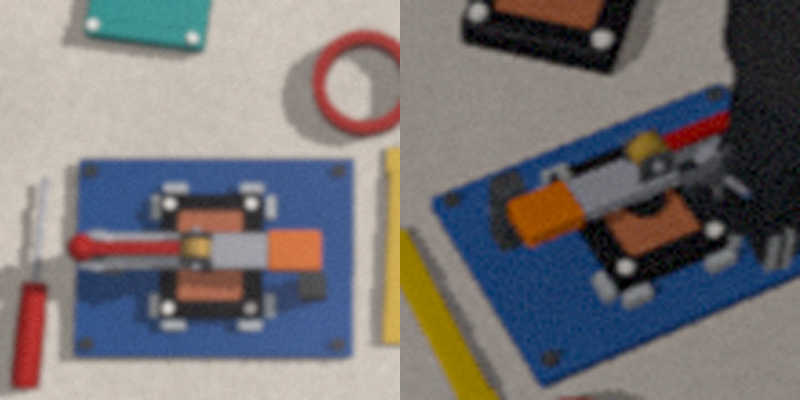

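The sleeve is at (296,250), the same as when it was seated. The lever lies flat along the strap with its knob at (81,246), just beyond the pivot, and the cover hasn't moved. The arm is clear, so I'm handing in.

```bash
python3 -c "
from h import px
print(px('top',160+81/2.857-.4,125+246/2.857-.4,.1).round(3))
from workcell import workorder
print(workorder.finish_job())"
```

```text
[0.532 0.237 0.1  ]
the job is handed in; nothing more can be done
None
```

The job is handed in at about 12 s of the 48 s: the strap is against the stop, the lever is fully down, the cover has not visibly moved and the arm is clear; the foot's pressing force was not measured and no verdict came back.

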